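# Free the parts basket and hang it on the bench hook

## Task

The pink parts basket belongs on the red hook, but a leg blocks it: first stand the ivory leg upright in the green tray. Then take the basket by its front tab, lift it over the yellow stop rail, set it down on the bench wholly out from under the rack and let go; finally take it by its white handle and hang it on the red hook by the raised middle of the handle, so that it hangs free and still. Keep the basket and the leg from tipping over, and do not push the carton, the blue cup or the stack of flanges out of place.

Things in the scene. Friction and masses are not known exactly. Their poses are not given: they have to be found in the camera images.
- rack: Aluminium slatted rack fixed to the bench, open at its front (own -x, roughly towards the robot). Origin on the bench under its middle, z up. Slatted top 200 deep (x +-100) by 246 wide (y), underside 195 and top 205 mm above the bench; light cartons on its rear half reach 255 mm. Corner posts 16 square at x +-92, y +-115.
- stop_rail (a point): Middle of the yellow stop rail, fixed on the bench across the rack's front, 135 mm before the rack's origin: 6 thick (x), 220 long (y), 8 high. 8 mm high side strips join it to the front posts. Axes as the rack's.
- basket: Pink open plastic basket, loose, 0.18 to 0.35 kg. Origin at the box's centre, half-way up (28 mm above its underside). Box 80 (x) by 140 (y) by 56 (z) mm, walls 4. The front with the tab faces its own -x, at the start out of the rack: tab and front wall stick out from under the slats, the handle is hidden below them. It stands on the bench behind the stop rail.
- basket_tab (a point): Centre of the outer part of the basket's front pull tab, an upright pink fin 12 thick (y), 30 high (z), reaching from the front wall at x = -40 to x = -95 mm in the basket's frame; this point at x = -78, 9 mm above the basket origin, 37 mm above its underside. Axes as the basket's.
- handle: The basket's rigid white handle in its y-z plane, fixed to it, all of 10 mm square bar. Origin in the middle of the raised hump, 117 mm above the basket origin; axes as the basket's. The hump is 22 long (y). At both sides a level bar, centred 12 mm lower, runs from |y| = 16 to 64 mm, where uprights go down into the basket: there it can be pinched across x from above.
- basket_hump (a point): Middle of the handle's raised hump (centre of the bar): the place that must rest on the hook. 145 mm above the basket's underside. Axes as the basket's.
- hook: Hook stand fixed to the bench: foot 90 square, 10 high, steel post 16 square and 215 mm high, red round hook arm of 8 mm diameter that leaves the post at 200 mm (arm axis) towards the stand's own -x, level up to x = -92 mm, then turns up to its tip at x = -106, axis at 222 mm (top 226). Origin on the bench under the post, z up.
- hook_seat (a point): Where the centre of the handle's hump bar comes to lie when hung well: over the middle of the hook arm, 72 mm from the post's axis, 209 mm above the bench. A basket just let go sways for a second or so. Axes as the hook's: the arm points to -x.
- tray: Low green open tray fixed to the bench, 140 by 140 outside, walls 4 thick and 35 high, floor about 4-5 mm thick. Origin on the bench under its centre.
- leg: Loose. The furniture leg's base: origin at the centre of the underside of its flange, z along the tube. See leg_mid.
- leg_mid (a point): Centre, half-way up, of the ivory furniture leg: tube 32 diameter standing on a steel flange disc of 60 diameter and 5 thick, 150 high in all, 0.18 to 0.35 kg. It stands upright on the bench just in front of the basket's tab.
- carton_mid (a point): Centre of a small brown carton 50 by 50 by 60 high, bystander.
- cup_mid (a point): Centre of a blue cup with bolts, 54 diameter, 60 high, bystander.
- flanges_mid (a point): Centre of a stack of steel flange discs, 68 diameter, 24 high, bystander lying in front of the hook.
Mind the look-alikes: they are no part of the job. Several things look just like the leg: the one meant starts farthest to the robot's left.

How it is judged:
On the way, in this order (a step that is already met when the one before it is completed fails the run):
1. the leg stands upright in the tray, let go (x of leg_mid in the frame of tray between -0.045 and 0.045 m and y of leg_mid in the frame of tray between -0.045 and 0.045 m and height (world z) of leg_mid below 0.09 m and angle between leg_mid's own z axis and vertical below 0.1 rad and contact force between the fingers and leg below 0.1 N), for 0.2 s.
2. the basket stands on the bench out from under the rack, let go ((x of basket in the frame of rack below -0.135 m or y of basket in the frame of rack above 0.19 m or y of basket in the frame of rack below -0.19 m) and height (world z) of basket below 0.034 m and angle between basket's own z axis and vertical below 0.06 rad and contact force between the fingers and basket below 0.1 N), for 0.2 s.
3. the basket is lifted by its handle (contact force between the fingers and handle above 0.5 N and height (world z) of basket above 0.06 m), for 0.1 s.
At the end, for the whole second after the job is handed in: The basket hangs free on the hook arm by its handle, the hump within 35 mm of the hook seat, within 0.2 rad of upright and still but for a slight sway (below 0.05 m/s and 0.5 rad/s); the leg stands upright (0.1 rad) in the tray, its axis within 45 mm of the tray's middle along each side (distance between basket_hump and hook_seat below 0.035 m and contact force between handle and hook above 1 N and height (world z) of basket above 0.06 m and angle between basket's own z axis and vertical below 0.2 rad and linear speed of basket below 0.05 m/s and angular speed of basket below 0.5 rad/s and x of leg_mid in the frame of tray between -0.045 and 0.045 m and y of leg_mid in the frame of tray between -0.045 and 0.045 m and height (world z) of leg_mid below 0.09 m and angle between leg_mid's own z axis and vertical below 0.1 rad); the robot touches nothing.
It fails at once if the basket is tipped over (more than 0.6 rad) (angle between basket's own z axis and vertical above 0.6 rad).
It fails at once if the leg is knocked over (more than 0.6 rad) (angle between leg_mid's own z axis and vertical above 0.6 rad).
It fails at once if the carton is pushed more than 30 mm (distance of carton_mid from where it was at the start of the episode above 0.03 m).
It fails at once if the cup is pushed more than 30 mm (distance of cup_mid from where it was at the start of the episode above 0.03 m).
It fails at once if the flanges are pushed more than 30 mm (distance of flanges_mid from where it was at the start of the episode above 0.03 m).
It also fails if it takes over 72 s, if anything falls off the work surface, if the arm or the gripper's body presses on something with over 40 N, if the wrist force passes 120 N, or if a joint passes its speed limit or range.

## Robot

A 7-joint arm with a two-finger parallel gripper is mounted at the origin on the work surface. World frame = base frame: x ahead of the robot, y to its left, z up, the work surface at z = 0. Lengths are in m, angles in rad, forces in N, time in s.
With the tool pointing down it reaches from about 0.35 to 0.9 m from the base axis. Payload 8.1 kg.
Tool frame: the origin (TCP) lies midway between the tips of the shut fingers; the grasp point (between the pads) lies 19 mm behind it; z points along the fingers, y is the line along which they close (so a half turn about z gives the same grasp; the last joint's range is limited). The gripper opens to 92 mm and grips with 3 to 60 N. Pads are 19 mm wide; open, the fingers measure 130 mm over their backs; the gripper's body (75 mm by 190 mm) begins 47 mm behind the grasp point.
Start: joints at [-1.326, 0.434, 0.025, 1.573, -0.012, 1.134, -0.075], TCP at [0.213, 0.588, 0.202] pointing down, gripper open.
Joint ranges: [-2.62, 2.62], [-0.44, 2.09], [-1.27, 1.32], [0.08, 2.57], [-1.32, 4.46], [0.12, 2], [-2.74, 2.74]. Speed limits (rad/s): [2.22, 2.22, 3.01, 3.01, 3.14, 3.14, 3.14].

## Interface

Orientations are given as a rotation vector (axis times angle).
In Python, from cell import arm gives the robot as it stands.
- The arm moves only by the tool move_arm, never from a script. Its argument "motion" is a list of rows, each an object of numbers: "tx", "ty", "tz": the shift along the tool's x, y, z normalised to -1 to 1, where 1 is 1000 mm; "twist": the turn about the tool's z normalised to -1 to 1, where 1 is pi/2 rad. In form: [{"tx": .., "ty": .., "tz": .., "twist": ..}, ...]. A call has 1 to 12 rows; each row shifts and turns the commanded pose from where the row before left it, along the tool's axes as they then stand; what a row does not reach is not made up. A row lasts 1/10 s, in which the tool goes at most 50 mm and 8.59 degrees, less where a joint would pass 70% of its speed; a pose out of reach is approached as far as the arm can. A call with a number of a shift or a turn outside -1 to 1 is refused whole. A call with a gripper value outside its range is refused whole. "gripper" is the gripper's target within -1 to 1 (shut at 1, half-way at 0, fully open at -1), set as the call begins (left out, the last holds). The fingers move at their own pace and stop on an object; "squeeze" is the grip in N (left out, the last holds). Time passes only in rows, so rows that do not move let the fingers close. It gives the time, the measured TCP pose, the force, the opening and the grip force at its end, in the units of the state.
- arm.observe(): the state, without advancing time (a new reading comes with each control period).
- arm.get_image(name): name is "scene" or "top" or "wrist"; returns the picture (400x640x3 uint8, red, green, blue); there is no depth.
- arm.calibration(name): a dict with "K" (3x3 intrinsics, pixels), "k1" (the pictures are not rectified: a ray, as slopes to the right and down, at radius r is drawn at 1 + k1 r^2 times it, then the intrinsics apply), "T" (4x4, takes a point from camera to world coordinates). Camera axes: x right, y down, z forward; pixel columns grow to the right and rows downward; lengths in m; the calibration is good to about 2 mm. A picture is of the moment at which its call begins: read the wrist's pose just before it. calibration takes no time and is no camera call; for the wrist camera it gives the pose at the moment of the call.
- arm.sign_off(): hands the job in; it is judged then, once.
Trained networks look in the newest picture that a camera, given by its name, has taken for a name from the list of things; names that differ only in an ending like _2 or _b are one class to them, and where a whole thing is asked for, a point or a joint stands for the part that bears it (a point fixed in the world has none). Each returns a list of dicts, best first, with "conf" (0 to 1); they miss things now and then, are a little off and sometimes report something else, mostly with a low value. They report only what shows in the picture. A call takes as long as a camera call. They do not tell look-alikes from the thing itself.
- arm.look_for(camera, query): "point" ([column, row] as shares, 0 to 1, of the picture: columns of its width, rows of its height, amid what is visible of it).
- arm.regions_of(camera, query): "region" (400x640 bool, what is visible of it) and "point" ([column, row] as shares, 0 to 1, of the picture: columns of its width, rows of its height, amid what is visible of it).
- arm.place_of(camera, query): "point" ([column, row] as shares, 0 to 1, of the picture: columns of its width, rows of its height: a listed point, or the origin of a listed thing).
The state is a dict: "clock": time; "joints": joint angles; "dq": joint speeds; "joint_efforts": joint torques, N m; "position": TCP position; "ee_rot": TCP orientation; "force": force on the tool from outside, world axes, zero at the start; "ft_torque": the same for the moment, N m; "width": opening from 0.0 (shut) to 1.0 (fully open); "gripper_force": force on a finger pad.
Only numpy, scipy, OpenCV 4.12 (cv2) and the standard library are available. Lean on these libraries where they do the work, as an engineer would, in place of code of your own. Each camera call takes 0.05 s, during which the arm holds its last target. There are 200 camera calls.

## Working session

There is one attempt and no reset: what is moved stays moved. The work goes in short steps, Python scripts to look and compute and a tool call to move; the robot and the scene stay as the last step left them, time stands still between calls to the robot, and variables do not carry over. Pictures are saved under pics/ and viewed, at most 10 in all, crops included, and the job is handed in when it is done.

Besides the shell and the picture viewer there is one more tool, called by a JSON object that holds its "api" and its "payload", one argument or row to a line. move_arm: Moves the arm, as the interface text tells. Scaled input: -1 to 1 covers 1000 mm each way for a shift and pi/2 rad each way for a turn. Its arguments: {"type":"object","properties":{"motion":{"type":"array","items":{"type":"object","properties":{"tx":{"type":"number"},"ty":{"type":"number"},"tz":{"type":"number"},"twist":{"type":"number"}}}},"gripper":{"type":"number"},"squeeze":{"type":"number"}},"required":["motion"]}

```bash
mkdir -p pics; cat > h.py <<'E'
import numpy as np, cv2
from cell import arm
def ray(cam,pt,c=None):
    c=c or arm.calibration(cam); K=np.array(c["K"]);T=np.array(c["T"])
    px=np.array([pt[0]*640,pt[1]*400])
    d=cv2.undistortPoints(px.reshape(1,1,2).astype(float),K,np.array([c["k1"],0,0,0,0.]))[0,0]
    return T[:3,3],T[:3,:3]@np.array([d[0],d[1],1.])
def at(cam,pt,z,c=None):
    o,d=ray(cam,pt,c); return o+d*(z-o[2])/d[2]
def proj(cam,P,c=None):
    c=c or arm.calibration(cam); T=np.linalg.inv(np.array(c["T"])); p=T[:3,:3]@np.array(P)+T[:3,3]
    x,y=p[0]/p[2],p[1]/p[2]; f=1+c["k1"]*(x*x+y*y); K=np.array(c["K"])
    return np.array([K[0,0]*x*f+K[0,2],K[1,1]*y*f+K[1,2]])
def tri(rays):
    A=0;b=0
    for o,d in rays:
        d=d/np.linalg.norm(d);M=np.eye(3)-np.outer(d,d);A=A+M;b=b+M@o
    return np.linalg.solve(A,b)
def snap(cam,name):
    im=arm.get_image(cam); cv2.imwrite(f"pics/{name}.png",im[:,:,::-1]); return im
E
python3 - <<'E'
from h import *
a=snap("scene","s0");b=snap("top","t0")
cv2.imwrite("pics/both.png",cv2.resize(np.vstack([a,b]),(800,1000))[:,:,::-1])
Z={"rack":0,"stop_rail":.004,"basket":.028,"basket_tab":.037,"hook":0,"hook_seat":.209,"tray":0,"leg":0,"leg_mid":.075,"carton_mid":.03,"cup_mid":.03,"flanges_mid":.012}
for q,z in Z.items():
    for cam in("scene","top"):
        for r in arm.place_of(cam,q)[:5]:
            p=r["point"]
            print(q,cam,round(r["conf"],2),[round(p[0]*640),round(p[1]*400)],at(cam,p,z).round(3)[:2])
s=arm.observe();print(s["clock"],s["position"],s["ee_rot"])
for cam in("scene","top"):print(cam,np.array(arm.calibration(cam)["T"]).round(2))
E
```

```text
stop_rail scene 0.69 [300, 230] [0.591 0.019]
stop_rail top 0.59 [317, 183] [0.592 0.025]
basket scene 0.56 [285, 229] [0.635 0.008]
basket top 0.69 [322, 167] [0.634 0.012]
basket_tab scene 0.97 [303, 216] [0.566 0.   ]
basket_tab top 0.97 [322, 190] [0.563 0.011]
hook scene 0.64 [369, 291] [0.539 0.304]
hook top 0.73 [218, 197] [0.546 0.318]
hook top 0.68 [219, 255] [0.373 0.306]
hook top 0.46 [314, 204] [0.528 0.032]
hook_seat scene 0.59 [404, 237] [0.468 0.319]
hook_seat top 0.93 [194, 208] [0.48  0.321]
tray scene 0.82 [267, 166] [ 0.536 -0.295]
tray top 0.84 [423, 204] [ 0.535 -0.289]
leg scene 0.96 [329, 152] [ 0.307 -0.241]
leg scene 0.92 [318, 222] [0.522 0.015]
leg scene 0.59 [306, 220] [ 0.55  -0.011]
leg top 0.92 [320, 210] [0.511 0.015]
leg top 0.6 [392, 143] [ 0.721 -0.2  ]
leg_mid scene 0.84 [325, 204] [0.5  0.02]
leg_mid scene 0.76 [333, 135] [ 0.294 -0.241]
leg_mid top 0.95 [400, 139] [ 0.709 -0.209]
leg_mid top 0.91 [315, 202] [0.522 0.029]
leg_mid top 0.79 [418, 287] [ 0.296 -0.25 ]
carton_mid scene 0.77 [345, 241] [0.51  0.142]
carton_mid scene 0.67 [279, 205] [ 0.603 -0.086]
carton_mid top 0.84 [275, 204] [0.523 0.146]
carton_mid top 0.22 [322, 184] [0.583 0.011]
cup_mid scene 0.59 [295, 193] [ 0.533 -0.104]
cup_mid top 0.59 [364, 203] [ 0.529 -0.112]
flanges_mid scene 0.75 [418, 265] [0.371 0.315]
flanges_mid top 0.7 [222, 256] [0.37  0.294]
flanges_mid top 0.44 [321, 186] [0.579 0.015]
flanges_mid top 0.18 [216, 193] [0.554 0.321]
1.3 [0.21304338 0.58759969 0.20224699] [5.43674517e-01 3.09416456e+00 9.69636217e-05]
scene [[-0.84  0.38 -0.38  1.06]
 [ 0.54  0.62 -0.57  0.81]
 [ 0.02 -0.69 -0.72  1.12]
 [ 0.    0.    0.    1.  ]]
top [[ 0.01 -0.99  0.16  0.35]
 [-1.   -0.02 -0.01  0.02]
 [ 0.01 -0.16 -0.99  1.13]
 [ 0.    0.    0.    1.  ]]
```

View pics/s0.png

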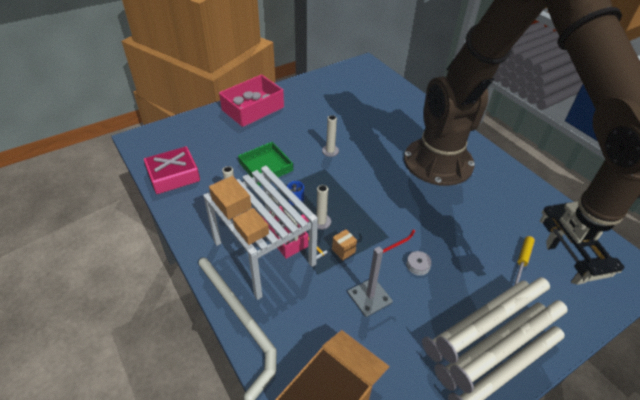

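View pics/t0.png

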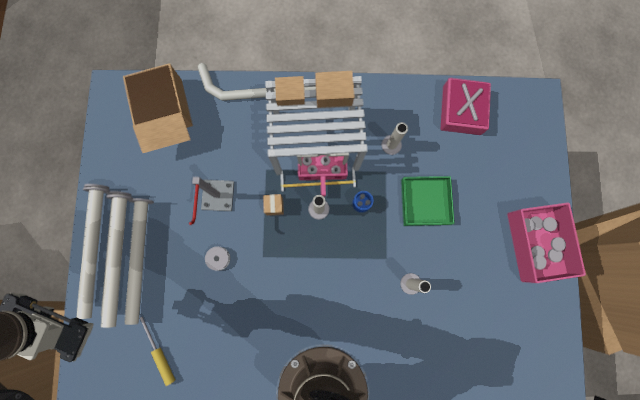

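The top view shows three legs: A (318,207), B (395,137) and C (415,284). A is farthest to the robot's left (y≈+0.02) and stands in front of the tab, so A should be the one meant. I'll confirm it with a crop and measure yaws.

```bash
python3 - <<'E'
from h import *
b=cv2.imread("pics/t0.png"); 
cv2.imwrite("pics/c0.png",cv2.resize(b[150:300,180:380],(800,600),interpolation=cv2.INTER_CUBIC))
hsv=cv2.cvtColor(b,cv2.COLOR_BGR2HSV)
def seg(lo,hi,box):
    m=cv2.inRange(hsv,lo,hi); k=np.zeros_like(m); x0,y0,x1,y1=box; k[y0:y1,x0:x1]=m[y0:y1,x0:x1]
    return np.argwhere(k)[:,::-1]
def line(n,pts,z):
    W=np.array([at("top",[(u+.5)/640,(v+.5)/400],z)[:2] for u,v in pts]); c=W.mean(0)
    v=np.linalg.svd(W-c)[2][0]; t=(W-c)@v; print(n,len(W),c.round(3),"dir deg",np.degrees(np.arctan2(v[1],v[0])).round(1),(c+v*t.min()).round(3),(c+v*t.max()).round(3))
line("rail",seg((20,120,80),(35,255,255),(275,170,360,200)),.008)
line("hookarm",seg((0,150,80),(6,255,255),(185,170,205,230)),.2)
p=seg((50,120,40),(75,255,255),(390,165,465,235)); r=cv2.minAreaRect(p.astype(np.float32));print("tray",r,at("top",[(r[0][0]+.5)/640,(r[0][1]+.5)/400],.02))
for q in("leg_mid","basket_tab","hook_seat"):
    S=arm.place_of("scene",q);T=arm.place_of("top",q)
    for s in S:
        for t in T:
            P=tri([ray("scene",s["point"]),ray("top",t["point"])]);e=np.linalg.norm(proj("scene",P)-np.array(s["point"])*[640,400])
            if e<4:print(q,P.round(3),round(e,1))
T=np.linalg.inv(np.array(arm.calibration("wrist")["T"]));s=arm.observe()
from scipy.spatial.transform import Rotation as R
E=np.eye(4);E[:3,:3]=R.from_rotvec(s["ee_rot"]).as_matrix();E[:3,3]=s["position"]
print((np.linalg.inv(E)@np.array(arm.calibration("wrist")["T"])).round(3)); print(E.round(3),arm.calibration("wrist")["K"])
E
```

```text
rail 157 [0.587 0.025] dir deg -85.7 [0.579 0.124] [ 0.595 -0.08 ]
hookarm 87 [0.492 0.32 ] dir deg 177.1 [0.539 0.318] [0.444 0.323]
tray ((427.4419250488281, 200.50135803222656), (48.03352355957031, 50.52122497558594), 88.66777801513672) [ 0.53930216 -0.29994392  0.02      ]
leg_mid [0.514 0.032 0.096] 1.7
leg_mid [0.483 0.025 0.336] 1.4
leg_mid [ 0.293 -0.248  0.071] 1.0
basket_tab [0.566 0.009 0.044] 1.5
hook_seat [0.476 0.322 0.217] 1.6
[[ 0.001 -0.953 -0.302  0.082]
 [ 1.     0.001 -0.001 -0.001]
 [ 0.001 -0.302  0.953 -0.184]
 [ 0.     0.     0.     1.   ]]
[[-0.94   0.341  0.     0.213]
 [ 0.341  0.94   0.     0.588]
 [-0.     0.    -1.     0.202]
 [ 0.     0.     0.     1.   ]] [[318.50995916   0.         321.06477897]
 [  0.         318.50995916 196.08554529]
 [  0.           0.           1.        ]]
```

View pics/c0.png

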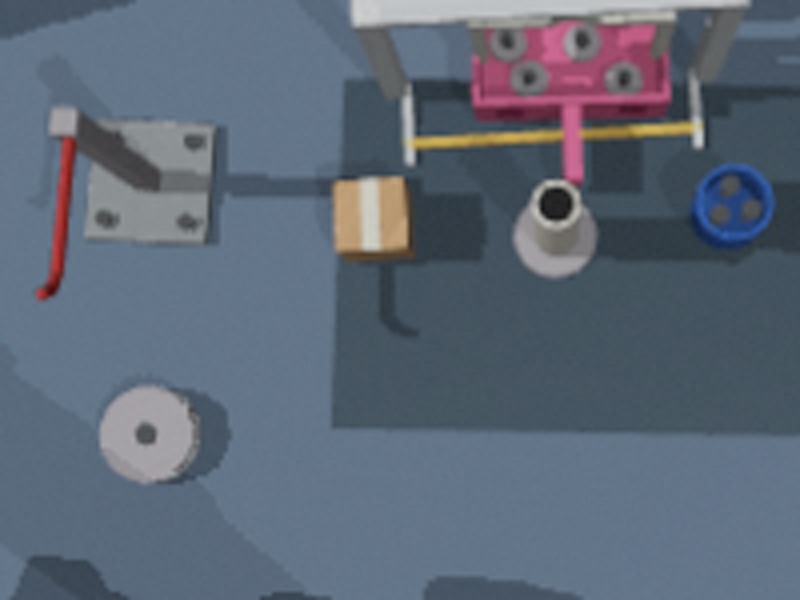

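The crop shows leg A as an upright ivory tube, flange centre at crop (555,238), right in front of the pink tab (572,150). It is the one meant. I'm moving above it for a wrist view.

{"api": "move_arm", "payload": {
  "motion": [
    {"tz": -0.05, "twist": -0.074},
    {"tz": -0.05, "twist": -0.074},
    {"twist": -0.074},
    {"tx": -0.021, "ty": -0.043},
    {"tx": -0.021, "ty": -0.043},
    {"tx": -0.021, "ty": -0.043},
    {"tx": -0.021, "ty": -0.043},
    {"tx": -0.021, "ty": -0.043},
    {"tx": -0.021, "ty": -0.043},
    {"tx": -0.021, "ty": -0.043},
    {"tx": -0.021, "ty": -0.043},
    {"tx": -0.021, "ty": -0.043}
  ],
  "gripper": -1,
  "squeeze": 30
}}

```text
invalid input
```

{"api": "move_arm", "payload": {
  "motion": [
    {"tx": -0.021, "ty": -0.043},
    {"tx": -0.021, "ty": -0.043},
    {"tx": -0.021, "ty": -0.043},
    {"tx": -0.021, "ty": -0.043},
    {}
  ]
}}

```text
invalid input
```

{"api": "move_arm", "payload": {
  "motion": [
    {"tx": 0, "ty": 0, "tz": -0.05, "twist": -0.074},
    {"tx": 0, "ty": 0, "tz": -0.05, "twist": -0.074},
    {"tx": 0, "ty": 0, "tz": 0, "twist": -0.074},
    {"tx": -0.021, "ty": -0.043, "tz": 0, "twist": 0},
    {"tx": -0.021, "ty": -0.043, "tz": 0, "twist": 0},
    {"tx": -0.021, "ty": -0.043, "tz": 0, "twist": 0},
    {"tx": -0.021, "ty": -0.043, "tz": 0, "twist": 0},
    {"tx": -0.021, "ty": -0.043, "tz": 0, "twist": 0},
    {"tx": -0.021, "ty": -0.043, "tz": 0, "twist": 0},
    {"tx": -0.021, "ty": -0.043, "tz": 0, "twist": 0},
    {"tx": -0.021, "ty": -0.043, "tz": 0, "twist": 0},
    {"tx": -0.021, "ty": -0.043, "tz": 0, "twist": 0}
  ],
  "gripper": -1,
  "squeeze": 30
}}

```text
clock: 2.8
position: [0.4029, 0.1989, 0.3026]
ee_rot: [-0.001, 3.141, 0.001]
force: [0.9, -0.7, 0.3]
width: 0.996
gripper_force: 0.0
```

{"api": "move_arm", "payload": {
  "motion": [
    {"tx": -0.022, "ty": -0.045, "tz": 0, "twist": 0},
    {"tx": -0.022, "ty": -0.045, "tz": 0, "twist": 0},
    {"tx": -0.022, "ty": -0.045, "tz": 0, "twist": 0},
    {"tx": -0.022, "ty": -0.045, "tz": 0, "twist": 0},
    {"tx": 0, "ty": 0, "tz": 0, "twist": 0},
    {"tx": 0, "ty": 0, "tz": 0, "twist": 0}
  ]
}}

```text
clock: 3.4
position: [0.4905, 0.02, 0.3022]
ee_rot: [-0.004, -3.142, -0.0]
force: [0.2, 1.2, -0.0]
width: 1.003
gripper_force: 0.0
```

```bash
python3 - <<'E'
from h import *
c=arm.calibration("wrist"); snap("wrist","w1"); print(arm.observe()["position"])
Z={"stop_rail":.004,"basket":.028,"basket_tab":.037,"leg":0,"leg_mid":.075,"carton_mid":.03,"cup_mid":.03}
for q,z in Z.items():
    for r in arm.place_of("wrist",q)[:2]:
        p=r["point"];print(q,round(r["conf"],2),[round(p[0]*640),round(p[1]*400)],at("wrist",p,z,c).round(3)[:2])
E
```

```text
[0.49018051 0.02150926 0.30212112]
stop_rail 0.95 [322, 216] [0.595 0.021]
stop_rail 0.64 [411, 174] [0.524 0.159]
basket 0.98 [317, 248] [0.64  0.011]
basket_tab 0.67 [314, 206] [0.566 0.009]
leg 0.78 [125, 15] [ 0.296 -0.255]
leg 0.77 [319, 163] [0.509 0.016]
leg_mid 0.69 [92, 2] [ 0.298 -0.251]
leg_mid 0.64 [320, 180] [0.515 0.017]
carton_mid 0.91 [409, 175] [0.52  0.148]
cup_mid 0.9 [234, 183] [ 0.531 -0.111]
```

View pics/w1.png

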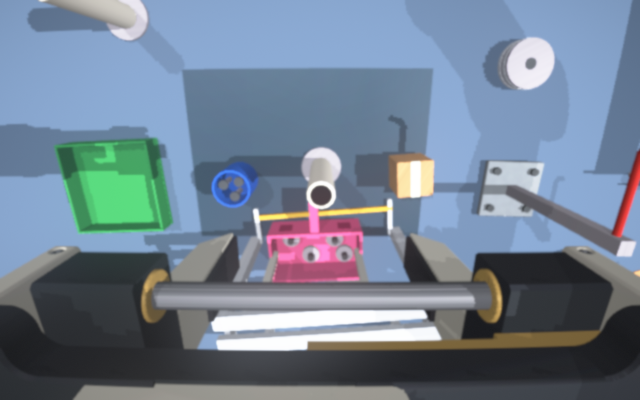

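The wrist view shows the leg top at (320,194) and its flange at (321,165), so the leg is at about (0.511, 0.016). I'm grasping its upper tube.

{"api": "move_arm", "payload": {
  "motion": [
    {"tx": -0.021, "ty": -0.005, "tz": 0.02, "twist": 0},
    {"tx": 0, "ty": 0, "tz": 0.045, "twist": 0},
    {"tx": 0, "ty": 0, "tz": 0.045, "twist": 0},
    {"tx": 0, "ty": 0, "tz": 0.045, "twist": 0},
    {"tx": 0, "ty": 0, "tz": 0.03, "twist": 0},
    {"tx": 0, "ty": 0, "tz": 0.02, "twist": 0},
    {"tx": 0, "ty": 0, "tz": 0, "twist": 0}
  ]
}}

```text
clock: 4.5
position: [0.5093, 0.0163, 0.0949]
ee_rot: [0.002, -3.137, 0.001]
force: [-0.2, -0.0, 0.7]
width: 0.999
gripper_force: 0.0
```

{"api": "move_arm", "payload": {
  "motion": [
    {"tx": 0, "ty": 0, "tz": 0, "twist": 0},
    {"tx": 0, "ty": 0, "tz": 0, "twist": 0},
    {"tx": 0, "ty": 0, "tz": 0, "twist": 0},
    {"tx": 0, "ty": 0, "tz": 0, "twist": 0},
    {"tx": 0, "ty": 0, "tz": 0, "twist": 0},
    {"tx": 0, "ty": 0, "tz": 0, "twist": 0},
    {"tx": 0, "ty": 0, "tz": 0, "twist": 0},
    {"tx": 0, "ty": 0, "tz": 0, "twist": 0}
  ],
  "gripper": 1,
  "squeeze": 25
}}

```text
clock: 5.3
position: [0.5114, 0.0163, 0.0973]
ee_rot: [-0.001, 3.142, 0.0]
force: [-0.3, 0.6, 0.4]
width: 0.35
gripper_force: 0.6
```

{"api": "move_arm", "payload": {
  "motion": [
    {"tx": 0, "ty": 0, "tz": 0, "twist": 0},
    {"tx": 0, "ty": 0, "tz": 0, "twist": 0},
    {"tx": 0, "ty": 0, "tz": -0.01, "twist": 0},
    {"tx": 0, "ty": 0, "tz": -0.02, "twist": 0},
    {"tx": 0, "ty": 0, "tz": -0.03, "twist": 0},
    {"tx": 0, "ty": 0, "tz": -0.03, "twist": 0},
    {"tx": 0, "ty": 0, "tz": -0.02, "twist": 0},
    {"tx": 0, "ty": -0.01, "tz": 0, "twist": 0},
    {"tx": -0.002, "ty": -0.02, "tz": 0, "twist": 0},
    {"tx": -0.004, "ty": -0.03, "tz": 0, "twist": 0},
    {"tx": -0.004, "ty": -0.04, "tz": 0, "twist": 0},
    {"tx": -0.004, "ty": -0.04, "tz": 0, "twist": 0}
  ]
}}

```text
clock: 6.5
position: [0.5246, -0.1256, 0.2063]
ee_rot: [0.002, -3.14, 0.0]
force: [1.2, 0.5, -1.5]
width: 0.345
gripper_force: 24.9
```

{"api": "move_arm", "payload": {
  "motion": [
    {"tx": -0.004, "ty": -0.04, "tz": 0, "twist": 0},
    {"tx": -0.004, "ty": -0.04, "tz": 0, "twist": 0},
    {"tx": -0.004, "ty": -0.04, "tz": 0, "twist": 0},
    {"tx": 0, "ty": -0.03, "tz": 0, "twist": 0},
    {"tx": 0, "ty": -0.02, "tz": 0, "twist": 0},
    {"tx": 0, "ty": 0, "tz": 0, "twist": 0},
    {"tx": 0, "ty": 0, "tz": 0, "twist": 0}
  ]
}}

```text
clock: 7.2
position: [0.5365, -0.2942, 0.2061]
ee_rot: [-0.001, -3.14, -0.001]
force: [0.3, 0.4, -2.3]
width: 0.342
gripper_force: 24.9
```

```bash
python3 - <<'E'
from h import *
c=arm.calibration("wrist"); arm.get_image("wrist");arm.get_image("top"); s=arm.observe();print(s["position"],s["width"],s["gripper_force"],s["force"])
for cam in("wrist","top","scene"):
  for q,z in(("tray",0),("leg",.11),("leg_mid",.185)):
    if cam=="scene" and q=="tray":arm.get_image(cam)
    for r in arm.place_of(cam,q)[:3]:
        p=r["point"];print(q,cam,round(r["conf"],2),[round(p[0]*640),round(p[1]*400)],at(cam,p,z,c if cam=="wrist" else None).round(3)[:2])
E
```

```text
[ 0.53738208 -0.29265891  0.20647617] 0.3436926806485329 24.922664165496826 [-0.15470678  0.02357065 -2.31877739]
tray wrist 0.62 [317, 168] [ 0.54 -0.3 ]
leg wrist 0.72 [323, 188] [ 0.535 -0.293]
leg_mid wrist 0.72 [322, 224] [ 0.539 -0.295]
tray top 0.87 [422, 203] [ 0.536 -0.289]
leg top 0.77 [410, 282] [ 0.311 -0.221]
leg top 0.69 [391, 144] [ 0.681 -0.177]
leg top 0.65 [436, 197] [ 0.536 -0.296]
leg_mid top 0.87 [416, 284] [ 0.309 -0.218]
leg_mid top 0.77 [398, 140] [ 0.667 -0.18 ]
leg_mid top 0.51 [441, 189] [ 0.543 -0.287]
tray scene 0.98 [267, 166] [ 0.533 -0.297]
leg scene 0.59 [298, 194] [ 0.565 -0.031]
leg scene 0.56 [263, 142] [ 0.54  -0.297]
leg_mid scene 0.83 [333, 135] [ 0.376 -0.13 ]
leg_mid scene 0.68 [265, 121] [ 0.522 -0.306]
```

The held leg is over the tray centre to within about 5 mm, so I'm lowering it.

{"api": "move_arm", "payload": {
  "motion": [
    {"tx": 0, "ty": 0, "tz": 0.03, "twist": 0},
    {"tx": 0, "ty": 0, "tz": 0.03, "twist": 0},
    {"tx": 0, "ty": 0, "tz": 0.02, "twist": 0},
    {"tx": 0, "ty": 0, "tz": 0.012, "twist": 0},
    {"tx": 0, "ty": 0, "tz": 0.006, "twist": 0},
    {"tx": 0, "ty": 0, "tz": 0.004, "twist": 0},
    {"tx": 0, "ty": 0, "tz": 0.002, "twist": 0},
    {"tx": 0, "ty": 0, "tz": 0, "twist": 0},
    {"tx": 0, "ty": 0, "tz": 0, "twist": 0}
  ]
}}

```text
clock: 8.7
position: [0.538, -0.2941, 0.1039]
ee_rot: [-0.001, 3.14, -0.001]
force: [0.3, 0.2, -3.4]
width: 0.344
gripper_force: 24.9
```

{"api": "move_arm", "payload": {
  "motion": [
    {"tx": 0, "ty": 0, "tz": 0.002, "twist": 0},
    {"tx": 0, "ty": 0, "tz": 0.001, "twist": 0},
    {"tx": 0, "ty": 0, "tz": 0, "twist": 0}
  ]
}}

```text
clock: 9.0
position: [0.5384, -0.294, 0.1011]
ee_rot: [-0.002, 3.14, -0.0]
force: [0.0, 0.8, 4.8]
width: 0.342
gripper_force: 24.9
```

Contact (+4.8 N), so I'm releasing and rising.

{"api": "move_arm", "payload": {
  "motion": [
    {"tx": 0, "ty": 0, "tz": 0, "twist": 0},
    {"tx": 0, "ty": 0, "tz": 0, "twist": 0},
    {"tx": 0, "ty": 0, "tz": 0, "twist": 0},
    {"tx": 0, "ty": 0, "tz": 0, "twist": 0},
    {"tx": 0, "ty": 0, "tz": 0, "twist": 0},
    {"tx": 0, "ty": 0, "tz": -0.02, "twist": 0},
    {"tx": 0, "ty": 0, "tz": -0.04, "twist": 0},
    {"tx": 0, "ty": 0, "tz": -0.045, "twist": 0},
    {"tx": 0, "ty": 0, "tz": -0.045, "twist": 0},
    {"tx": 0.012, "ty": 0.045, "tz": 0, "twist": 0},
    {"tx": 0.012, "ty": 0.045, "tz": 0, "twist": 0},
    {"tx": 0.012, "ty": 0.045, "tz": 0, "twist": 0}
  ],
  "gripper": -1
}}

```text
clock: 10.2
position: [0.501, -0.1576, 0.2504]
ee_rot: [-0.0, 3.141, 0.0]
force: [0.5, 0.2, -0.3]
width: 0.999
gripper_force: 0.0
```

{"api": "move_arm", "payload": {
  "motion": [
    {"tx": 0.012, "ty": 0.045, "tz": 0, "twist": 0},
    {"tx": 0.012, "ty": 0.045, "tz": 0, "twist": 0},
    {"tx": 0, "ty": 0.045, "tz": 0, "twist": 0},
    {"tx": 0, "ty": 0.03, "tz": 0, "twist": 0},
    {"tx": 0, "ty": 0, "tz": 0, "twist": 0},
    {"tx": 0, "ty": 0, "tz": 0, "twist": 0}
  ]
}}

```text
clock: 10.8
position: [0.4773, 0.0063, 0.2502]
ee_rot: [-0.004, 3.142, -0.0]
force: [0.5, -0.6, -0.7]
width: 1.002
gripper_force: 0.0
```

```bash
python3 - <<'E'
from h import *
c=arm.calibration("wrist"); w=snap("wrist","w2"); t=snap("top","t2"); print(arm.observe()["position"])
for q,z in(("basket",.028),("basket_tab",.037),("stop_rail",.004),("carton_mid",.03),("cup_mid",.03)):
    for r in arm.place_of("wrist",q)[:2]:
        p=r["point"];print(q,round(r["conf"],2),[round(p[0]*640),round(p[1]*400)],at("wrist",p,z,c).round(4)[:2])
for r in arm.place_of("top","leg_mid"): p=r["point"];print("leg",round(r["conf"],2),at("top",p,.08).round(3))
cv2.imwrite("pics/c2.png",np.hstack([cv2.resize(w[140:320,200:440],(480,360)),cv2.resize(t[160:240,390:460],(315,360))])[:,:,::-1])
E
```

```text
[0.4773969  0.00480421 0.25027695]
basket 0.91 [324, 273] [0.6399 0.0092]
basket 0.66 [432, 196] [0.5224 0.1542]
basket_tab 0.63 [318, 230] [0.5684 0.0018]
stop_rail 0.7 [332, 236] [0.5927 0.0211]
stop_rail 0.38 [320, 229] [0.5808 0.0033]
carton_mid 0.72 [432, 194] [0.5192 0.1528]
cup_mid 0.64 [236, 202] [ 0.5314 -0.1087]
cup_mid 0.18 [324, 330] [0.7396 0.0108]
leg 0.79 [ 0.297 -0.244  0.08 ]
leg 0.76 [ 0.538 -0.285  0.08 ]
```

View pics/c2.png

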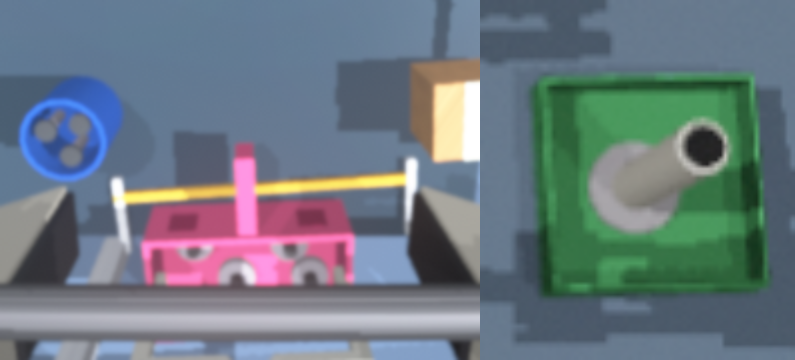

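The wrist crop shows the tab clear, running from tip ≈(321.5,215) to wall ≈(322.5,257). The leg stands upright in the tray. I'm computing the tab's pose.

```bash
python3 - <<'E'
from h import *
c=arm.calibration("wrist"); print(arm.observe()["position"])
b=cv2.imread("pics/w2.png");hsv=cv2.cvtColor(b,cv2.COLOR_BGR2HSV);m=cv2.inRange(hsv,(155,100,60),(178,255,255))
for v in range(205,262,3):
    u=np.flatnonzero(m[v,300:345])+300
    if len(u):
        l=at("wrist",[u[0]/640,(v+.5)/400],.052,c);r=at("wrist",[(u[-1]+1)/640,(v+.5)/400],.052,c);print(v,u[0],u[-1],l[:2].round(4),r[:2].round(4))
E
```

```text
[0.47741163 0.00543509 0.25023012]
214 318 325 [5.405e-01 3.000e-04] [0.5405 0.0106]
217 318 325 [5.447e-01 3.000e-04] [0.5447 0.0106]
220 317 326 [ 0.5488 -0.001 ] [0.5488 0.0119]
223 317 327 [ 0.553 -0.001] [0.553  0.0133]
226 317 327 [ 0.5572 -0.001 ] [0.5572 0.0133]
229 317 327 [ 0.5614 -0.001 ] [0.5614 0.0133]
232 318 325 [5.657e-01 3.000e-04] [0.5657 0.0107]
235 320 325 [0.57   0.0029] [0.57   0.0108]
238 318 327 [5.743e-01 3.000e-04] [0.5743 0.0134]
241 316 344 [ 0.5786 -0.0024] [0.5786 0.0359]
244 300 344 [ 0.5831 -0.0236] [0.583 0.036]
247 300 344 [ 0.5875 -0.0237] [0.5874 0.0361]
250 300 344 [ 0.5919 -0.0238] [0.5918 0.0362]
253 300 344 [ 0.5963 -0.0239] [0.5963 0.0363]
256 300 344 [ 0.6008 -0.024 ] [0.6008 0.0364]
259 300 344 [ 0.6054 -0.0241] [0.6053 0.0365]
```

{"api": "move_arm", "payload": {
  "motion": [
    {"tx": -0.046, "ty": 0.001, "tz": 0.02, "twist": 0},
    {"tx": -0.046, "ty": 0, "tz": 0.03, "twist": 0},
    {"tx": 0, "ty": 0, "tz": 0.045, "twist": 0},
    {"tx": 0, "ty": 0, "tz": 0.045, "twist": 0},
    {"tx": 0, "ty": 0, "tz": 0.04, "twist": 0},
    {"tx": 0, "ty": 0, "tz": 0.03, "twist": 0},
    {"tx": 0, "ty": 0, "tz": 0.02, "twist": 0},
    {"tx": 0, "ty": 0, "tz": 0, "twist": 0},
    {"tx": 0, "ty": 0, "tz": 0, "twist": 0}
  ]
}}

```text
clock: 12.1
position: [0.5653, 0.0069, 0.0233]
ee_rot: [0.001, -3.141, 0.0]
force: [0.7, 1.2, 0.7]
width: 0.998
gripper_force: 0.0
```

{"api": "move_arm", "payload": {
  "motion": [
    {"tx": 0, "ty": 0, "tz": 0, "twist": 0},
    {"tx": 0, "ty": 0, "tz": 0, "twist": 0},
    {"tx": 0, "ty": 0, "tz": 0, "twist": 0},
    {"tx": 0, "ty": 0, "tz": 0, "twist": 0},
    {"tx": 0, "ty": 0, "tz": 0, "twist": 0},
    {"tx": 0, "ty": 0, "tz": 0, "twist": 0},
    {"tx": 0, "ty": 0, "tz": 0, "twist": 0},
    {"tx": 0, "ty": 0, "tz": 0, "twist": 0},
    {"tx": 0, "ty": 0, "tz": 0, "twist": 0},
    {"tx": 0, "ty": 0, "tz": 0, "twist": 0},
    {"tx": 0, "ty": 0, "tz": 0, "twist": 0},
    {"tx": 0, "ty": 0, "tz": 0, "twist": 0}
  ],
  "gripper": 1,
  "squeeze": 60
}}

```text
clock: 13.3
position: [0.5651, 0.0073, 0.023]
ee_rot: [0.002, -3.142, -0.0]
force: [-0.0, 1.2, 0.1]
width: 0.12
gripper_force: 59.8
```

{"api": "move_arm", "payload": {
  "motion": [
    {"tx": 0, "ty": 0, "tz": -0.005, "twist": 0},
    {"tx": 0, "ty": 0, "tz": -0.008, "twist": 0},
    {"tx": 0, "ty": 0, "tz": -0.008, "twist": 0},
    {"tx": 0, "ty": 0, "tz": -0.007, "twist": 0},
    {"tx": 0, "ty": 0, "tz": 0, "twist": 0},
    {"tx": 0, "ty": 0, "tz": 0, "twist": 0}
  ]
}}

```text
clock: 13.9
position: [0.5652, 0.0073, 0.0513]
ee_rot: [-0.002, 3.141, 0.0]
force: [0.1, 0.2, -2.4]
width: 0.115
gripper_force: 59.8
```

```bash
python3 - <<'E'
from h import *
w=snap("wrist","w3"); s=snap("scene","s3"); st=arm.observe();print(st["position"],st["width"],st["gripper_force"],st["force"],st["ft_torque"])
cv2.imwrite("pics/c3.png",np.hstack([cv2.resize(w[150:350,220:420],(400,400)),cv2.resize(s[170:270,190:350],(400,250),interpolation=3).repeat(1,0) if 0 else cv2.resize(s[150:280,220:350],(400,400),interpolation=cv2.INTER_CUBIC)])[:,:,::-1])
E
```

```text
[0.56485642 0.00726576 0.05079418] 0.11451808016189798 59.80266273021698 [-0.07317736 -0.52851262 -2.48798885] [ 0.03858437  0.20206666 -0.05730949]
```

View pics/c3.png

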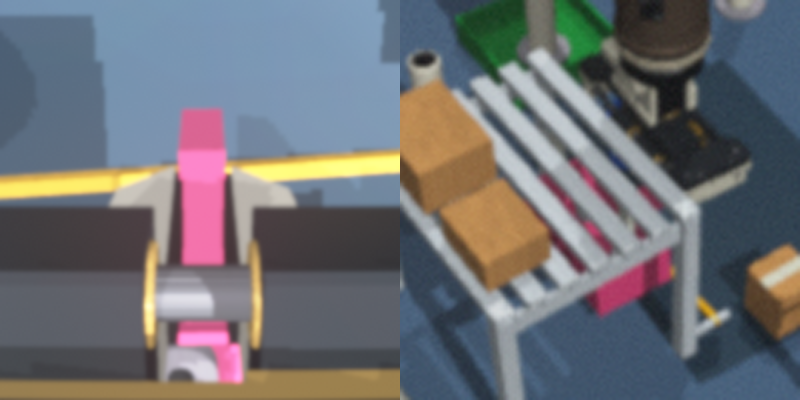

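The fingers hold the tab. The load (−2.5 N, 0.20 Nm) matches the basket fully off the bench. I'm pulling it out over the rail, shifted 13 mm left to clear the cup.

{"api": "move_arm", "payload": {
  "motion": [
    {"tx": 0.005, "ty": 0.002, "tz": 0, "twist": 0},
    {"tx": 0.01, "ty": 0.003, "tz": 0, "twist": 0},
    {"tx": 0.015, "ty": 0.004, "tz": 0, "twist": 0},
    {"tx": 0.018, "ty": 0.004, "tz": 0, "twist": 0},
    {"tx": 0.018, "ty": 0, "tz": 0, "twist": 0},
    {"tx": 0.018, "ty": 0, "tz": 0, "twist": 0},
    {"tx": 0.018, "ty": 0, "tz": 0, "twist": 0},
    {"tx": 0.018, "ty": 0, "tz": 0, "twist": 0},
    {"tx": 0.015, "ty": 0, "tz": 0, "twist": 0},
    {"tx": 0.01, "ty": 0, "tz": 0, "twist": 0},
    {"tx": 0.005, "ty": 0, "tz": 0, "twist": 0},
    {"tx": 0, "ty": 0, "tz": 0, "twist": 0}
  ]
}}

```text
clock: 15.2
position: [0.4146, 0.0202, 0.051]
ee_rot: [0.002, -3.141, -0.0]
force: [-0.1, 0.3, -2.5]
width: 0.115
gripper_force: 59.8
```

```bash
python3 - <<'E'
from h import *
c=arm.calibration("wrist");w=snap("wrist","w4"); s=snap("scene","s4"); snap("top","t4"); st=arm.observe();print(st["position"],st["width"],st["gripper_force"],st["force"],st["ft_torque"])
for cam in("wrist","scene","top"):
  for q,z in(("basket",.056),("basket_hump",.173),("carton_mid",.03),("cup_mid",.03)):
    for r in arm.place_of(cam,q)[:1]:
        p=r["point"];print(q,cam,round(r["conf"],2),[round(p[0]*640),round(p[1]*400)],at(cam,p,z,c if cam=="wrist" else None).round(4)[:2])
cv2.imwrite("pics/c4.png",cv2.resize(s[150:280,240:400],(800,600),interpolation=cv2.INTER_CUBIC)[:,:,::-1])
E
```

```text
[0.41602167 0.02016114 0.051113  ] 0.11638214306656398 59.80239272117615 [-0.61172884  1.05815578 -3.45618734] [-0.02045536  0.16365211  0.02884103]
basket_hump wrist 0.51 [319, 242] [0.3622 0.0189]
carton_mid wrist 0.82 [480, 342] [0.5202 0.1481]
basket_hump scene 0.81 [328, 183] [0.5016 0.0316]
carton_mid scene 0.62 [343, 243] [0.518  0.1453]
cup_mid scene 0.53 [266, 168] [ 0.557  -0.2574]
basket top 0.43 [317, 218] [0.4796 0.0232]
basket_hump top 0.56 [315, 206] [0.4964 0.0282]
carton_mid top 0.86 [274, 204] [0.5214 0.1478]
cup_mid top 0.67 [364, 201] [ 0.5338 -0.1125]
```

View pics/c4.png

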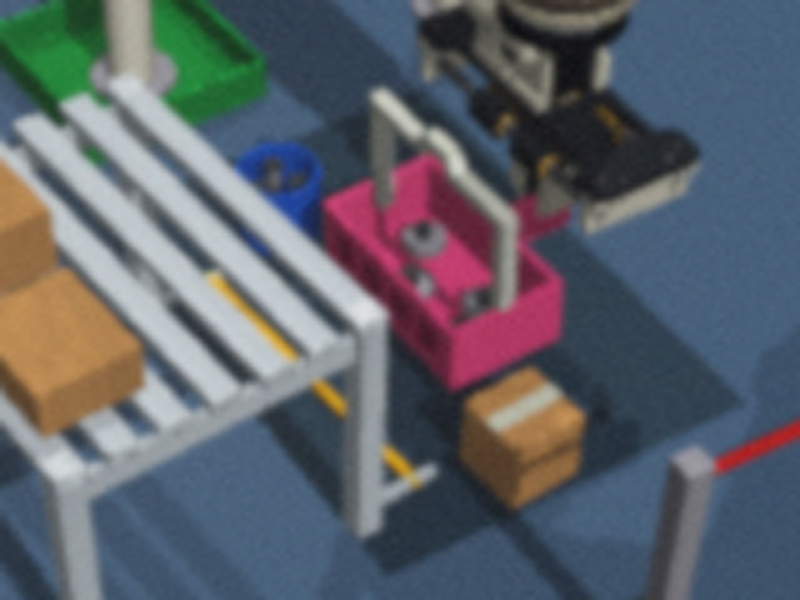

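The basket is clear of the rack and level, between cup and carton. I'm lowering it to the bench.

{"api": "move_arm", "payload": {
  "motion": [
    {"tx": 0, "ty": 0, "tz": 0.01, "twist": 0},
    {"tx": 0, "ty": 0, "tz": 0.01, "twist": 0},
    {"tx": 0, "ty": 0, "tz": 0.005, "twist": 0},
    {"tx": 0, "ty": 0, "tz": 0.003, "twist": 0},
    {"tx": 0, "ty": 0, "tz": 0, "twist": 0},
    {"tx": 0, "ty": 0, "tz": 0, "twist": 0}
  ]
}}

```text
clock: 16.55
position: [0.4143, 0.0199, 0.0228]
ee_rot: [0.001, -3.14, -0.0]
force: [-3.9, 0.7, 6.1]
width: 0.115
gripper_force: 59.8
```

{"api": "move_arm", "payload": {
  "motion": [
    {"tx": 0, "ty": 0, "tz": 0, "twist": 0},
    {"tx": 0, "ty": 0, "tz": 0, "twist": 0},
    {"tx": 0, "ty": 0, "tz": 0, "twist": 0},
    {"tx": 0, "ty": 0, "tz": 0, "twist": 0},
    {"tx": 0, "ty": 0, "tz": 0, "twist": 0},
    {"tx": 0, "ty": 0, "tz": -0.02, "twist": 0},
    {"tx": 0, "ty": 0, "tz": -0.045, "twist": 0},
    {"tx": 0, "ty": 0, "tz": -0.045, "twist": 0},
    {"tx": 0, "ty": 0, "tz": -0.045, "twist": 0},
    {"tx": 0, "ty": 0, "tz": -0.045, "twist": 0},
    {"tx": 0, "ty": 0, "tz": -0.045, "twist": 0},
    {"tx": 0, "ty": 0, "tz": -0.035, "twist": 0}
  ],
  "gripper": -1
}}

```text
clock: 17.75
position: [0.4153, 0.02, 0.3058]
ee_rot: [-0.001, 3.139, 0.002]
force: [1.1, -0.2, -0.6]
width: 1.0
gripper_force: 0.0
```

{"api": "move_arm", "payload": {
  "motion": [
    {"tx": 0, "ty": 0, "tz": 0, "twist": 0.091},
    {"tx": 0, "ty": 0, "tz": 0, "twist": 0.091},
    {"tx": 0, "ty": 0, "tz": 0, "twist": 0.091},
    {"tx": 0, "ty": 0, "tz": 0, "twist": 0.091},
    {"tx": 0, "ty": 0, "tz": 0, "twist": 0.091},
    {"tx": 0, "ty": 0, "tz": 0, "twist": 0.091},
    {"tx": 0, "ty": 0, "tz": 0, "twist": 0.091},
    {"tx": 0, "ty": 0, "tz": 0, "twist": 0.091},
    {"tx": 0, "ty": 0, "tz": 0, "twist": 0.091},
    {"tx": 0, "ty": 0, "tz": 0, "twist": 0.091},
    {"tx": 0, "ty": 0, "tz": 0, "twist": 0.09},
    {"tx": -0.01, "ty": 0.04, "tz": 0, "twist": 0}
  ]
}}

```text
clock: 18.95
position: [0.4526, 0.0112, 0.3033]
ee_rot: [-2.225, -2.215, -0.002]
force: [0.7, 0.3, 0.6]
width: 1.001
gripper_force: 0.0
```

{"api": "move_arm", "payload": {
  "motion": [
    {"tx": -0.02, "ty": 0.04, "tz": 0, "twist": 0},
    {"tx": 0, "ty": 0, "tz": 0, "twist": 0},
    {"tx": 0, "ty": 0, "tz": 0, "twist": 0}
  ]
}}

```text
clock: 19.25
position: [0.4952, -0.0104, 0.3023]
ee_rot: [-2.222, -2.22, 0.003]
force: [-1.4, -0.4, 0.1]
width: 1.002
gripper_force: 0.0
```

```bash
python3 - <<'E'
from h import *
c=arm.calibration("wrist"); w=snap("wrist","w5"); arm.get_image("top"); arm.get_image("scene"); st=arm.observe();print(st["clock"],st["position"],st["ee_rot"],st["joints"])
for cam in("wrist","scene","top"):
  for q,z in(("basket",.028),("basket_hump",.145),("handle",.145),("hook_seat",.209),("carton_mid",.03),("cup_mid",.03)):
    for r in arm.place_of(cam,q)[:1]:
        p=r["point"];print(q,cam,round(r["conf"],2),[round(p[0]*640),round(p[1]*400)],at(cam,p,z,c if cam=="wrist" else None).round(4)[:2])
E
```

```text
19.4 [ 0.49430431 -0.00939484  0.3030027 ] [-2.21932550e+00 -2.22260740e+00 -3.52562133e-04] [-0.49574289  0.13997621  0.4742178   1.74917943 -0.0674543   1.26866191
 -0.00391029]
basket wrist 0.64 [315, 132] [0.485  0.0211]
basket_hump wrist 0.75 [319, 144] [0.4923 0.0208]
handle wrist 0.58 [318, 143] [0.4912 0.0213]
cup_mid wrist 0.83 [343, 217] [ 0.5281 -0.1087]
basket scene 0.71 [328, 211] [0.4843 0.0134]
basket_hump scene 0.82 [330, 190] [0.4943 0.0336]
handle scene 0.84 [329, 186] [0.4892 0.0201]
hook_seat scene 0.78 [401, 241] [0.4796 0.3258]
cup_mid scene 0.63 [298, 196] [ 0.5303 -0.0897]
basket_hump top 0.44 [274, 205] [0.5018 0.1351]
handle top 0.59 [218, 258] [0.3643 0.2728]
hook_seat top 0.66 [194, 212] [0.4707 0.3195]
carton_mid top 0.58 [276, 204] [0.5203 0.1437]
```

View pics/w5.png

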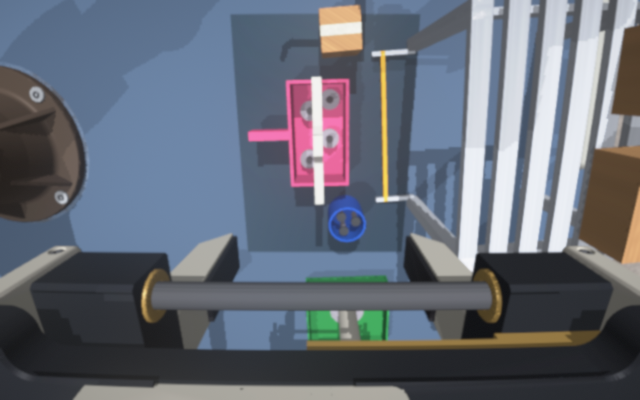

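The wrist view shows the handle bar from (317,78) to (319,204) with the hump at (318,143), so the hump is at about (0.492, 0.021). I'm pinching the bar 28 mm to the −y side.

{"api": "move_arm", "payload": {
  "motion": [
    {"tx": 0.002, "ty": -0.002, "tz": 0.02, "twist": 0},
    {"tx": 0, "ty": 0, "tz": 0.045, "twist": 0},
    {"tx": 0, "ty": 0, "tz": 0.045, "twist": 0},
    {"tx": 0, "ty": 0, "tz": 0.04, "twist": 0},
    {"tx": 0, "ty": 0, "tz": 0.025, "twist": 0},
    {"tx": 0, "ty": 0, "tz": 0.012, "twist": 0},
    {"tx": 0, "ty": 0, "tz": 0, "twist": 0},
    {"tx": 0, "ty": 0, "tz": 0, "twist": 0}
  ]
}}

```text
clock: 21.1
position: [0.494, -0.008, 0.117]
ee_rot: [2.22, 2.222, 0.002]
force: [-0.2, 0.2, -0.2]
width: 0.998
gripper_force: 0.0
```

{"api": "move_arm", "payload": {
  "motion": [
    {"tx": 0, "ty": 0, "tz": 0, "twist": 0},
    {"tx": 0, "ty": 0, "tz": 0, "twist": 0},
    {"tx": 0, "ty": 0, "tz": 0, "twist": 0},
    {"tx": 0, "ty": 0, "tz": 0, "twist": 0},
    {"tx": 0, "ty": 0, "tz": 0, "twist": 0},
    {"tx": 0, "ty": 0, "tz": 0, "twist": 0},
    {"tx": 0, "ty": 0, "tz": 0, "twist": 0},
    {"tx": 0, "ty": 0, "tz": 0, "twist": 0},
    {"tx": 0, "ty": 0, "tz": 0, "twist": 0},
    {"tx": 0, "ty": 0, "tz": 0, "twist": 0},
    {"tx": 0, "ty": 0, "tz": 0, "twist": 0},
    {"tx": 0, "ty": 0, "tz": 0, "twist": 0}
  ],
  "gripper": 1,
  "squeeze": 60
}}

```text
clock: 22.3
position: [0.4931, -0.0079, 0.116]
ee_rot: [-2.22, -2.222, 0.0]
force: [0.4, 0.1, -0.3]
width: 0.024
gripper_force: 0.0
```

The fingers shut to 2 mm and missed the bar. I'm looking from the scene camera.

```bash
python3 - <<'E'
from h import *
w=snap("wrist","w6"); s=snap("scene","s6"); st=arm.observe();print(st["position"],st["width"],st["gripper_force"])
cv2.imwrite("pics/c6.png",np.hstack([cv2.resize(w[100:400,170:470],(400,400)),cv2.resize(s[150:270,260:380],(400,400),interpolation=cv2.INTER_CUBIC)])[:,:,::-1])
E
```

```text
[ 0.49312268 -0.00786189  0.11599469] 0.00025658508548442616 0.0
```

View pics/c6.png

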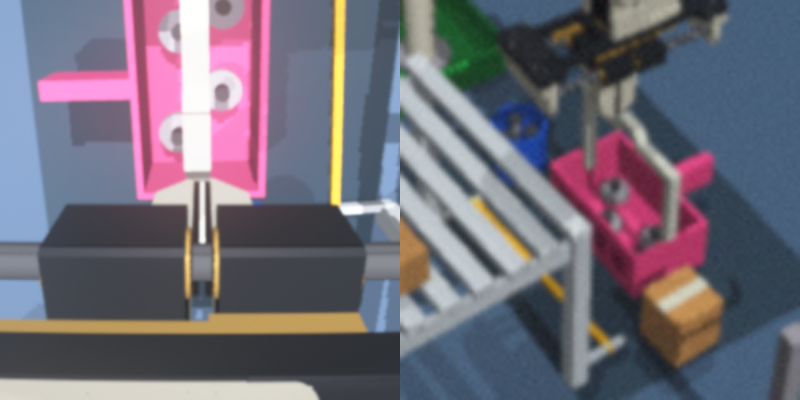

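```bash
python3 - <<'E'
from h import *
c=arm.calibration("wrist")
for r,z in((175,.15),(184,.15),(184,.138),(227,.138),(227,.15)):print(r,z,at("wrist",[318/640,r/400],z,c).round(4))
for P in((.492,.032,.15),(.492,.010,.15),(.492,.005,.138),(.492,-.048,.138),(.493,-.008,.116),(.493,-.008,.135)):print(P,proj("wrist",P,c).round(0))
b=cv2.imread("pics/w6.png");cv2.imwrite("pics/c6b.png",cv2.resize(b[150:300,220:420],(800,600),interpolation=cv2.INTER_CUBIC))
E
```

```text
175 0.15 [0.491  0.0364 0.15  ]
184 0.15 [0.491  0.0319 0.15  ]
184 0.138 [0.4909 0.0285 0.138 ]
227 0.138 [0.4909 0.004  0.138 ]
227 0.15 [0.491  0.0091 0.15  ]
(0.492, 0.032, 0.15) [320. 184.]
(0.492, 0.01, 0.15) [320. 225.]
(0.492, 0.005, 0.138) [320. 225.]
(0.492, -0.048, 0.138) [320. 306.]
(0.493, -0.008, 0.116) [322. 231.]
(0.493, -0.008, 0.135) [322. 244.]
```

View pics/c6b.png

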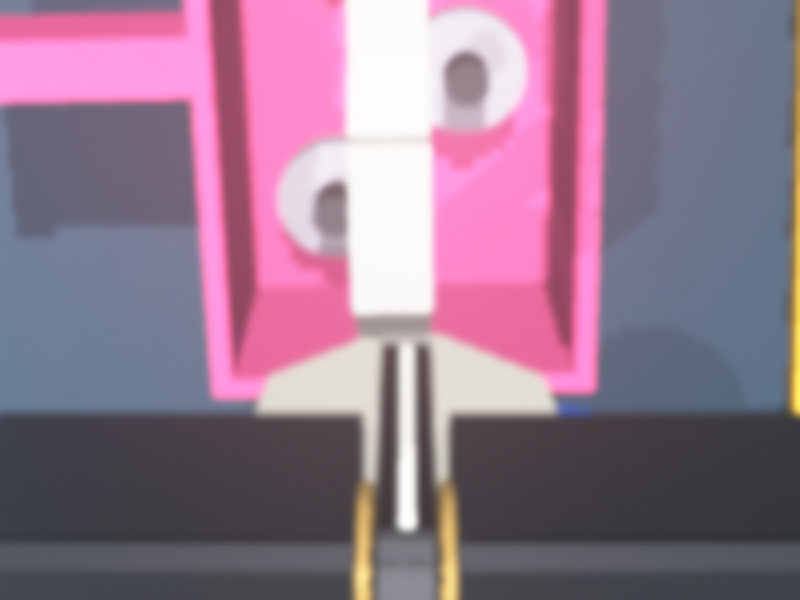

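No pictures are left, so I'm checking the finger gap numerically: is white still visible between the shut pads?

```bash
python3 - <<'E'
from h import *
old=cv2.imread("pics/w6.png")[:,:,::-1]; new=arm.get_image("wrist"); st=arm.observe(); print(st["width"],st["gripper_force"],st["clock"])
for r in(200,220,232,240,255,270,280):
    print(r,"old",old[r,308:336,1].tolist(),"\n    new",new[r,308:336,1].tolist())
arm.get_image("scene")
for q in("basket_hump","handle","basket"):
    print(q,[(round(x["conf"],2),proj and (np.array(x["point"])*[640,400]).round(0).tolist()) for x in arm.place_of("scene",q)[:1]], [(np.array(x["point"])*[640,400]).round(0).tolist() for x in arm.place_of("wrist",q)[:1]])
print("expected scene hump",proj("scene",(.492,.021,.145)).round(0))
E
```

```text
0.0030177040639980295 0.0 22.45
200 old [246, 250, 251, 251, 251, 251, 251, 251, 251, 251, 251, 251, 251, 251, 251, 251, 251, 250, 247, 231, 188, 156, 147, 142, 140, 138, 137, 137] 
    new [246, 250, 251, 251, 251, 251, 251, 251, 251, 251, 251, 251, 251, 251, 251, 251, 251, 251, 248, 231, 187, 156, 147, 142, 140, 138, 137, 137]
220 old [230, 247, 250, 250, 250, 250, 250, 250, 250, 250, 250, 250, 250, 250, 250, 250, 250, 250, 248, 236, 194, 148, 128, 126, 126, 126, 125, 125] 
    new [230, 247, 250, 250, 250, 250, 250, 250, 250, 250, 250, 250, 250, 250, 250, 250, 250, 250, 248, 236, 195, 147, 129, 126, 126, 126, 125, 125]
232 old [121, 136, 148, 153, 151, 151, 151, 153, 154, 155, 156, 156, 156, 156, 155, 155, 156, 156, 154, 149, 140, 131, 125, 119, 115, 112, 109, 109] 
    new [120, 135, 148, 153, 153, 152, 151, 151, 152, 154, 155, 155, 155, 155, 155, 155, 155, 154, 152, 145, 135, 124, 116, 112, 110, 109, 108, 108]
240 old [222, 222, 222, 222, 221, 217, 194, 149, 101, 76, 97, 158, 222, 242, 236, 192, 122, 81, 93, 138, 187, 215, 222, 222, 222, 222, 223, 222] 
    new [222, 222, 222, 2
[... 417 characters left out ...]
46, 162, 149, 113, 76, 63, 66, 101, 176, 239, 252, 248, 214, 130, 73, 62, 75, 108, 144, 159, 145, 116, 87, 69, 65] 
    new [64, 64, 64, 70, 92, 122, 139, 127, 94, 67, 62, 78, 107, 124, 110, 81, 62, 63, 87, 121, 138, 125, 94, 70, 63, 62, 63, 62]
280 old [99, 145, 176, 172, 141, 103, 74, 62, 60, 67, 109, 185, 240, 252, 251, 230, 151, 79, 59, 61, 70, 98, 139, 172, 179, 151, 105, 70] 
    new [61, 61, 67, 87, 121, 144, 144, 122, 89, 65, 62, 76, 104, 119, 106, 77, 61, 67, 95, 129, 149, 147, 125, 91, 66, 61, 62, 60]
basket_hump [(0.62, [325.0, 185.0])] [[321.0, 208.0]]
handle [(0.72, [328.0, 186.0])] [[318.0, 203.0]]
basket [(0.58, [326.0, 213.0])] [[318.0, 161.0]]
expected scene hump [328. 187.]
```

Shutting hides the bar, so the pads are closing above it or beside it. I'm reopening half-way, going 14 mm lower and closing again.

{"api": "move_arm", "payload": {
  "motion": [
    {"tx": 0, "ty": 0, "tz": 0, "twist": 0},
    {"tx": 0, "ty": 0, "tz": 0, "twist": 0},
    {"tx": 0, "ty": 0, "tz": 0, "twist": 0},
    {"tx": 0, "ty": 0, "tz": 0, "twist": 0},
    {"tx": 0, "ty": 0, "tz": 0, "twist": 0},
    {"tx": 0, "ty": 0, "tz": 0, "twist": 0},
    {"tx": 0, "ty": -0.001, "tz": 0.005, "twist": 0},
    {"tx": 0, "ty": 0, "tz": 0.005, "twist": 0},
    {"tx": 0, "ty": 0, "tz": 0.004, "twist": 0},
    {"tx": 0, "ty": 0, "tz": 0, "twist": 0}
  ],
  "gripper": 0
}}

```text
clock: 23.8
position: [0.4916, -0.0079, 0.1012]
ee_rot: [-2.22, -2.222, 0.002]
force: [-0.2, -0.1, -0.0]
width: 0.498
gripper_force: 0.0
```

{"api": "move_arm", "payload": {
  "motion": [
    {"tx": 0, "ty": 0, "tz": 0, "twist": 0},
    {"tx": 0, "ty": 0, "tz": 0, "twist": 0},
    {"tx": 0, "ty": 0, "tz": 0, "twist": 0},
    {"tx": 0, "ty": 0, "tz": 0, "twist": 0},
    {"tx": 0, "ty": 0, "tz": 0, "twist": 0},
    {"tx": 0, "ty": 0, "tz": 0, "twist": 0},
    {"tx": 0, "ty": 0, "tz": 0, "twist": 0},
    {"tx": 0, "ty": 0, "tz": 0, "twist": 0}
  ],
  "gripper": 1,
  "squeeze": 60
}}

```text
clock: 24.6
position: [0.4922, -0.0078, 0.102]
ee_rot: [2.22, 2.222, 0.0]
force: [0.7, 0.3, -0.2]
width: 0.096
gripper_force: 60.0
```

It's gripped now (8.8 mm, 60 N), so the bar sits near the fingertips. I'm regripping 8 mm deeper for a secure hold.

{"api": "move_arm", "payload": {
  "motion": [
    {"tx": 0, "ty": 0, "tz": 0, "twist": 0},
    {"tx": 0, "ty": 0, "tz": 0, "twist": 0},
    {"tx": 0, "ty": 0, "tz": 0, "twist": 0},
    {"tx": 0, "ty": 0, "tz": 0, "twist": 0},
    {"tx": 0, "ty": 0, "tz": 0.004, "twist": 0},
    {"tx": 0, "ty": 0, "tz": 0.004, "twist": 0},
    {"tx": 0, "ty": 0, "tz": 0, "twist": 0}
  ],
  "gripper": 0.3
}}

```text
clock: 25.3
position: [0.4916, -0.0078, 0.0933]
ee_rot: [-2.22, -2.222, 0.001]
force: [-0.6, -0.4, -0.7]
width: 0.351
gripper_force: 0.0
```

{"api": "move_arm", "payload": {
  "motion": [
    {"tx": 0, "ty": 0, "tz": 0, "twist": 0},
    {"tx": 0, "ty": 0, "tz": 0, "twist": 0},
    {"tx": 0, "ty": 0, "tz": 0, "twist": 0},
    {"tx": 0, "ty": 0, "tz": 0, "twist": 0},
    {"tx": 0, "ty": 0, "tz": 0, "twist": 0},
    {"tx": 0, "ty": 0, "tz": 0, "twist": 0},
    {"tx": 0, "ty": 0, "tz": 0, "twist": 0}
  ],
  "gripper": 1,
  "squeeze": 60
}}

```text
clock: 26.0
position: [0.4922, -0.0078, 0.0941]
ee_rot: [2.22, 2.222, 0.0]
force: [0.6, -1.2, 1.4]
width: 0.101
gripper_force: 60.0
```

```bash
python3 - <<'E'
from h import *
# z check: triangulate hump scene+top, and project shut fingers tips
arm.get_image("top");arm.get_image("scene")
st=arm.observe();print(st["position"],st["width"],st["gripper_force"],st["force"])
for q in("basket_hump","hook_seat"):
  S=arm.place_of("scene",q);T=arm.place_of("top",q)
  for s in S[:2]:
    for t in T[:2]:
      P=tri([ray("scene",s["point"]),ray("top",t["point"])]);e=np.linalg.norm(proj("scene",P)-np.array(s["point"])*[640,400]);print(q,P.round(3),round(e,1),round(s["conf"],2),round(t["conf"],2))
E
```

```text
[ 0.49222297 -0.00785759  0.09406788] 0.10122429364176627 59.999442994594574 [0.05097751 0.40350739 1.4563029 ]
basket_hump [ 0.466 -0.191  0.028] 35.3 0.57 0.21
hook_seat [0.475 0.323 0.217] 1.0 0.88 0.66
hook_seat [0.591 0.187 0.428] 71.4 0.23 0.66
```

{"api": "move_arm", "payload": {
  "motion": [
    {"tx": 0, "ty": 0, "tz": -0.005, "twist": 0},
    {"tx": 0, "ty": 0, "tz": -0.01, "twist": 0},
    {"tx": 0, "ty": 0, "tz": -0.015, "twist": 0},
    {"tx": 0, "ty": 0, "tz": -0.02, "twist": 0},
    {"tx": 0, "ty": 0, "tz": -0.02, "twist": 0},
    {"tx": 0, "ty": 0, "tz": -0.02, "twist": 0},
    {"tx": 0, "ty": 0, "tz": -0.015, "twist": 0},
    {"tx": 0, "ty": 0, "tz": -0.005, "twist": 0},
    {"tx": 0, "ty": 0, "tz": 0, "twist": 0},
    {"tx": 0, "ty": 0, "tz": 0, "twist": 0}
  ]
}}

```text
clock: 27.3
position: [0.4916, -0.0078, 0.2035]
ee_rot: [-2.22, -2.222, 0.001]
force: [0.5, -0.5, -2.5]
width: 0.1
gripper_force: 60.0
```

```bash
python3 - <<'E'
from h import *
c=arm.calibration("wrist");w=snap("wrist","w7");arm.get_image("scene")
st=arm.observe();print(st["position"],st["width"],st["gripper_force"],st["force"],st["ft_torque"])
b=cv2.cvtColor(w,cv2.COLOR_RGB2GRAY)
for r in(70,100,130,160,175,190,205,220):
    print(r,''.join('#' if v>235 else '.' for v in b[r,290:350]))
print("exp bar/hump rel: hump z",st["position"][2]+.056,[proj("wrist",(.4905,y,st["position"][2]+.056),c).round(0).tolist() for y in(.032,.010)],proj("wrist",(.4905,.088,st["position"][2]+.044),c).round(0))
for q in("basket","basket_hump","handle"):print(q,[(round(x["conf"],2),(np.array(x["point"])*[640,400]).round(0).tolist()) for x in arm.place_of("scene",q)[:1]],[(np.array(x["point"])*[640,400]).round(0).tolist() for x in arm.place_of("wrist",q)[:1]])
print(proj("scene",(.492,.021,st["position"][2]+.051)),proj("scene",(.492,.021,st["position"][2]-.066)))
E
```

```text
[ 0.49150644 -0.0078995   0.20319103] 0.10047670468766665 60.000830590724945 [ 0.36431897  0.11423446 -3.25367522] [-0.1546779   0.02149747  0.05093978]
70 ....................#######################.................
100 ....................######################..................
130 ....................#############...........................
160 ............................................................
175 ......................#.################....................
190 .....................####################...................
205 ............................................................
220 ............................................................
exp bar/hump rel: hump z 0.25919103453605796 [[320.0, 197.0], [320.0, 244.0]] [320.  58.]
basket [(0.77, [327.0, 187.0])] [[321.0, 166.0]]
basket_hump [(0.68, [332.0, 161.0])] [[323.0, 219.0]]
handle [(0.64, [331.0, 156.0])] [[321.0, 219.0]]
[329.65700682 158.77100613] [328.18354183 188.49490777]
```

Lifted level (−2.5…−3.2 N, hump where expected). I'm carrying it to in front of the hook tip.

{"api": "move_arm", "payload": {
  "motion": [
    {"tx": 0.008, "ty": -0.006, "tz": 0, "twist": 0},
    {"tx": 0.016, "ty": -0.012, "tz": 0, "twist": 0},
    {"tx": 0.022, "ty": -0.015, "tz": 0, "twist": 0},
    {"tx": 0.025, "ty": -0.016, "tz": 0, "twist": 0},
    {"tx": 0.025, "ty": -0.016, "tz": 0, "twist": 0},
    {"tx": 0.025, "ty": -0.016, "tz": 0, "twist": 0},
    {"tx": 0.025, "ty": -0.01, "tz": 0, "twist": 0},
    {"tx": 0.025, "ty": -0.006, "tz": 0, "twist": 0},
    {"tx": 0.025, "ty": 0, "tz": 0, "twist": 0},
    {"tx": 0.025, "ty": 0, "tz": 0, "twist": 0},
    {"tx": 0.025, "ty": 0, "tz": 0, "twist": 0},
    {"tx": 0.022, "ty": 0, "tz": 0, "twist": 0}
  ]
}}

```text
clock: 28.9
position: [0.394, 0.2617, 0.204]
ee_rot: [-2.219, -2.223, -0.0]
force: [0.6, -0.2, -2.2]
width: 0.103
gripper_force: 60.0
```

{"api": "move_arm", "payload": {
  "motion": [
    {"tx": 0.016, "ty": 0, "tz": 0, "twist": 0},
    {"tx": 0.01, "ty": 0, "tz": 0, "twist": 0},
    {"tx": 0.006, "ty": 0, "tz": 0, "twist": 0},
    {"tx": 0, "ty": 0, "tz": 0, "twist": 0},
    {"tx": 0, "ty": 0, "tz": 0, "twist": 0},
    {"tx": 0, "ty": 0, "tz": 0, "twist": 0}
  ]
}}

```text
clock: 29.5
position: [0.395, 0.2911, 0.204]
ee_rot: [2.222, 2.221, -0.0]
force: [-0.1, 0.7, -2.2]
width: 0.102
gripper_force: 60.0
```

```bash
python3 - <<'E'
from h import *
c=arm.calibration("wrist");w=snap("wrist","w8");s=snap("scene","s8");t=snap("top","t8")
st=arm.observe();p=st["position"];print(p,st["force"])
hump=np.array([p[0]-.001,p[1]+.029,p[2]+.051])
for cam in("wrist","scene","top"):
  im={"wrist":w,"scene":s,"top":t}[cam];hsv=cv2.cvtColor(im,cv2.COLOR_RGB2HSV)
  m=cv2.inRange(hsv,(0,150,70),(7,255,255));q=np.argwhere(m)[:,::-1]
  cc=c if cam=="wrist" else None
  if cam=="top": q=q[(q[:,0]<215)&(q[:,0]>180)&(q[:,1]>160)&(q[:,1]<235)]
  if cam=="scene": q=q[(q[:,0]>370)&(q[:,0]<425)&(q[:,1]>215)&(q[:,1]<260)]
  if len(q):
    print(cam,len(q),"red box",q.min(0),q.max(0))
    for (u,v) in (q[q[:,0].argmin()],q[q[:,0].argmax()],q[q[:,1].argmax()]): print("   ",u,v,at(cam,[(u+.5)/640,(v+.5)/400],.2,cc).round(3),at(cam,[(u+.5)/640,(v+.5)/400],.222,cc).round(3))
  print("  hump exp",proj(cam,hump,cc).round(0),[(round(x["conf"],2),(np.array(x["point"])*[640,400]).round(0).tolist()) for x in arm.place_of(cam,"basket_hump")[:1]],
   "seat",[(round(x["conf"],2),(np.array(x["point"])*[640,400]).round(0).tolist(),at(cam,x["point"],.209,cc).round(3).tolist()) for x in arm.place_of(cam,"hook_seat")[:1]])
E
```

```text
[0.39500761 0.29150565 0.20407537] [ 0.36708901 -0.16720272 -3.28522841]
wrist 1371 red box [408 179] [558 197]
    408 191 [0.449 0.316 0.2  ] [0.442 0.322 0.222]
    558 185 [0.544 0.32  0.2  ] [0.526 0.326 0.222]
    411 197 [0.451 0.312 0.2  ] [0.444 0.319 0.222]
  hump exp [320. 216.] [(0.97, [324.0, 220.0])] seat [(0.91, [463.0, 192.0], [0.478, 0.318, 0.209])]
scene 26 red box [384 232] [413 250]
    384 250 [0.529 0.322 0.2  ] [0.541 0.334 0.222]
    413 232 [0.43  0.316 0.2  ] [0.445 0.328 0.222]
    384 250 [0.529 0.322 0.2  ] [0.541 0.334 0.222]
  hump exp [429. 213.] [(0.89, [429.0, 213.0])] seat [(0.93, [401.0, 236.0], [0.469, 0.313, 0.209])]
top 55 red box [190 185] [198 224]
    190 223 [0.444 0.33  0.2  ] [0.442 0.322 0.222]
    198 185 [0.538 0.316 0.2  ] [0.534 0.309 0.222]
    190 224 [0.442 0.329 0.2  ] [0.44  0.322 0.222]
  hump exp [185. 243.] [] seat [(0.67, [196.0, 209.0], [0.48, 0.316, 0.209])]
```

The hook tip is at about (0.442, 0.322, 0.222), the arm at y ≈ 0.321 and the seat x ≈ 0.477. The hump is at (0.394, 0.3205, 0.255). I'm sliding it in over the tip.

{"api": "move_arm", "payload": {
  "motion": [
    {"tx": 0, "ty": 0.004, "tz": 0, "twist": 0},
    {"tx": 0, "ty": 0.008, "tz": 0, "twist": 0},
    {"tx": 0, "ty": 0.012, "tz": 0, "twist": 0},
    {"tx": 0, "ty": 0.014, "tz": 0, "twist": 0},
    {"tx": 0, "ty": 0.014, "tz": 0, "twist": 0},
    {"tx": 0, "ty": 0.014, "tz": 0, "twist": 0},
    {"tx": 0, "ty": 0.01, "tz": 0, "twist": 0},
    {"tx": 0, "ty": 0.005, "tz": 0, "twist": 0},
    {"tx": 0, "ty": 0.002, "tz": 0, "twist": 0},
    {"tx": 0, "ty": 0, "tz": 0, "twist": 0},
    {"tx": 0, "ty": 0, "tz": 0, "twist": 0}
  ]
}}

```text
clock: 31.05
position: [0.4774, 0.2923, 0.204]
ee_rot: [-2.22, -2.223, 0.0]
force: [-0.8, -0.1, -3.7]
width: 0.1
gripper_force: 60.0
```

```bash
python3 - <<'E'
from h import *
c=arm.calibration("wrist");w=snap("wrist","w9");s=snap("scene","s9")
st=arm.observe();p=st["position"];print(p,st["force"])
hump=np.array([p[0]-.001,p[1]+.029,p[2]+.051])
for cam in("wrist","scene"):
  cc=c if cam=="wrist" else None
  print(cam,"hump exp",proj(cam,hump,cc).round(0),[(round(x["conf"],2),(np.array(x["point"])*[640,400]).round(0).tolist()) for x in arm.place_of(cam,"basket_hump")[:1]],"seat exp",proj(cam,(.477,.321,.209),cc).round(0),[(round(x["conf"],2),(np.array(x["point"])*[640,400]).round(0).tolist()) for x in arm.place_of(cam,"hook_seat")[:1]])
q=np.argwhere(cv2.inRange(cv2.cvtColor(w,cv2.COLOR_RGB2HSV),(0,150,70),(7,255,255)))[:,::-1];print(len(q),q.min(0),q.max(0))
for col in range(q[:,0].min(),q[:,0].max(),12):
  r=q[q[:,0]==col][:,1]
  if len(r):print(col,r.min(),r.max(),at("wrist",[(col+.5)/640,(r.min()+r.max()+1)/800],.2,c).round(3)[:2])
E
```

```text
[0.47735899 0.29232105 0.204089  ] [ 0.39461596 -1.02069425 -2.77209862]
wrist hump exp [320. 217.] [(0.98, [322.0, 220.0])] seat exp [322. 189.] [(0.95, [322.0, 193.0])]
scene hump exp [404. 227.] [(0.71, [403.0, 229.0])] seat exp [401. 239.] [(0.8, [402.0, 237.0])]
843 [287 182] [425 193]
287 186 186 [0.456 0.32 ]
299 183 189 [0.463 0.32 ]
335 183 191 [0.486 0.319]
347 184 191 [0.493 0.319]
359 184 191 [0.5   0.319]
371 185 191 [0.508 0.319]
383 185 192 [0.515 0.318]
395 185 191 [0.523 0.319]
407 185 192 [0.53  0.318]
419 186 192 [0.538 0.318]
```

The arm axis at the seat is y ≈ 0.3195 and the hump is at y ≈ 0.321, so it's aligned. I'm lowering.

{"api": "move_arm", "payload": {
  "motion": [
    {"tx": -0.001, "ty": 0, "tz": 0.005, "twist": 0},
    {"tx": 0, "ty": 0, "tz": 0.01, "twist": 0},
    {"tx": 0, "ty": 0, "tz": 0.01, "twist": 0},
    {"tx": 0, "ty": 0, "tz": 0.008, "twist": 0},
    {"tx": 0, "ty": 0, "tz": 0.005, "twist": 0},
    {"tx": 0, "ty": 0, "tz": 0.003, "twist": 0},
    {"tx": 0, "ty": 0, "tz": 0.001, "twist": 0},
    {"tx": 0, "ty": 0, "tz": 0, "twist": 0},
    {"tx": 0, "ty": 0, "tz": 0, "twist": 0}
  ]
}}

```text
clock: 32.25
position: [0.4781, 0.2913, 0.1623]
ee_rot: [2.22, 2.222, 0.001]
force: [-0.2, -0.5, -3.3]
width: 0.098
gripper_force: 60.0
```

{"api": "move_arm", "payload": {
  "motion": [
    {"tx": 0, "ty": 0, "tz": 0.002, "twist": 0},
    {"tx": 0, "ty": 0, "tz": 0, "twist": 0},
    {"tx": 0, "ty": 0, "tz": 0, "twist": 0}
  ]
}}

```text
clock: 32.55
position: [0.4779, 0.2911, 0.16]
ee_rot: [-2.22, -2.222, -0.0]
force: [0.1, -0.2, -2.2]
width: 0.102
gripper_force: 60.0
```

{"api": "move_arm", "payload": {
  "motion": [
    {"tx": 0, "ty": 0, "tz": 0.002, "twist": 0},
    {"tx": 0, "ty": 0, "tz": 0, "twist": 0},
    {"tx": 0, "ty": 0, "tz": 0, "twist": 0}
  ]
}}

```text
clock: 32.85
position: [0.478, 0.2913, 0.1582]
ee_rot: [2.221, 2.222, 0.001]
force: [0.3, 0.2, -1.6]
width: 0.103
gripper_force: 60.0
```

{"api": "move_arm", "payload": {
  "motion": [
    {"tx": 0, "ty": 0, "tz": 0.001, "twist": 0},
    {"tx": 0, "ty": 0, "tz": 0.001, "twist": 0},
    {"tx": 0, "ty": 0, "tz": 0, "twist": 0},
    {"tx": 0, "ty": 0, "tz": 0, "twist": 0}
  ]
}}

```text
clock: 33.25
position: [0.4783, 0.2915, 0.1571]
ee_rot: [-2.22, -2.222, -0.003]
force: [-1.6, -1.5, 9.5]
width: 0.1
gripper_force: 60.0
```

Contact comes at hump ≈ 0.208 m, which is the seat height. I'm easing off 1 mm, opening and rising.

{"api": "move_arm", "payload": {
  "motion": [
    {"tx": 0, "ty": 0, "tz": -0.001, "twist": 0},
    {"tx": 0, "ty": 0, "tz": 0, "twist": 0},
    {"tx": 0, "ty": 0, "tz": 0, "twist": 0}
  ],
  "squeeze": 10
}}

```text
clock: 33.55
position: [0.4781, 0.2914, 0.1571]
ee_rot: [2.22, 2.222, 0.001]
force: [-0.4, 1.1, 1.5]
width: 0.103
gripper_force: 10.0
```

{"api": "move_arm", "payload": {
  "motion": [
    {"tx": 0, "ty": 0, "tz": 0, "twist": 0},
    {"tx": 0, "ty": 0, "tz": 0, "twist": 0},
    {"tx": 0, "ty": 0, "tz": 0, "twist": 0},
    {"tx": 0, "ty": 0, "tz": 0, "twist": 0},
    {"tx": 0, "ty": 0, "tz": 0, "twist": 0},
    {"tx": 0, "ty": 0, "tz": 0, "twist": 0},
    {"tx": 0, "ty": 0, "tz": 0, "twist": 0},
    {"tx": 0, "ty": 0, "tz": 0, "twist": 0}
  ],
  "gripper": 0
}}

```text
clock: 34.35
position: [0.4778, 0.2911, 0.157]
ee_rot: [-2.22, -2.222, -0.0]
force: [-0.2, -0.9, -0.3]
width: 0.498
gripper_force: 0.0
```

```bash
python3 - <<'E'
from h import *
c=arm.calibration("wrist");w=snap("wrist","w10");s=snap("scene","s10")
st=arm.observe();p=st["position"];print(p,st["force"],st["width"])
for cam in("wrist","scene"):
  cc=c if cam=="wrist" else None
  print(cam,"seat exp",proj(cam,(.477,.320,.209),cc).round(0),"basket exp",proj(cam,(.477,.320,.092),cc).round(0),[(q,round(x["conf"],2),(np.array(x["point"])*[640,400]).round(0).tolist()) for q in("basket_hump","hook_seat","basket") for x in arm.place_of(cam,q)[:1]])
b=cv2.cvtColor(w,cv2.COLOR_RGB2GRAY)
for r in range(40,290,20): print(r,''.join('#' if v>225 else '.' for v in b[r,270:370]))
E
```

```text
[0.47785792 0.2911185  0.1569777 ] [-0.24625531  0.28917985  0.12388263] 0.5014302352335197
wrist seat exp [320. 218.] basket exp [321. 164.] [('basket_hump', 0.84, [320.0, 220.0]), ('hook_seat', 0.73, [319.0, 223.0])]
scene seat exp [401. 239.] basket exp [394. 266.] [('basket_hump', 0.44, [296.0, 193.0]), ('hook_seat', 0.87, [401.0, 237.0]), ('basket', 0.87, [394.0, 266.0])]
40 ....................................................................................................
60 .......................................#########################....................................
80 .......................................########################.....................................
100 ........................................#######################.....................................
120 ........................................#######################.....................................
140 ........................................#######################.....................................
160 ........................................########################....................................
180 ........................................###########################..............#######............
200 .................................###.....#####################......................................
220 ........................................######################......................................
240 ........................................######################......................................
260 ..........................................####################......................................
280 ...........................................##################.......................................
```

The basket hangs at the expected pixels. I'm retreating straight up.

{"api": "move_arm", "payload": {
  "motion": [
    {"tx": 0, "ty": 0, "tz": -0.005, "twist": 0},
    {"tx": 0, "ty": 0, "tz": -0.015, "twist": 0},
    {"tx": 0, "ty": 0, "tz": -0.025, "twist": 0},
    {"tx": 0, "ty": 0, "tz": -0.03, "twist": 0},
    {"tx": 0, "ty": 0, "tz": -0.03, "twist": 0},
    {"tx": 0, "ty": 0, "tz": -0.03, "twist": 0},
    {"tx": 0, "ty": 0, "tz": -0.03, "twist": 0},
    {"tx": 0, "ty": 0, "tz": 0, "twist": 0},
    {"tx": 0, "ty": 0, "tz": 0, "twist": 0},
    {"tx": 0, "ty": 0, "tz": 0, "twist": 0},
    {"tx": 0, "ty": 0, "tz": 0, "twist": 0},
    {"tx": 0, "ty": 0, "tz": 0, "twist": 0}
  ]
}}

```text
clock: 35.95
position: [0.4775, 0.2909, 0.3211]
ee_rot: [-2.22, -2.222, 0.002]
force: [-0.2, -0.2, 0.1]
width: 0.499
gripper_force: 0.0
```

{"api": "move_arm", "payload": {
  "motion": [
    {"tx": 0, "ty": 0, "tz": 0, "twist": 0},
    {"tx": 0, "ty": 0, "tz": 0, "twist": 0},
    {"tx": 0, "ty": 0, "tz": 0, "twist": 0},
    {"tx": 0, "ty": 0, "tz": 0, "twist": 0},
    {"tx": 0, "ty": 0, "tz": 0, "twist": 0},
    {"tx": 0, "ty": 0, "tz": 0, "twist": 0},
    {"tx": 0, "ty": 0, "tz": 0, "twist": 0},
    {"tx": 0, "ty": 0, "tz": 0, "twist": 0},
    {"tx": 0, "ty": 0, "tz": 0, "twist": 0},
    {"tx": 0, "ty": 0, "tz": 0, "twist": 0},
    {"tx": 0, "ty": 0, "tz": 0, "twist": 0},
    {"tx": 0, "ty": 0, "tz": 0, "twist": 0}
  ]
}}

```text
clock: 37.15
position: [0.4779, 0.2911, 0.322]
ee_rot: [-2.22, -2.222, -0.0]
force: [0.8, -0.0, 0.5]
width: 0.502
gripper_force: 0.0
```

```bash
python3 - <<'E'
from h import *
prev=None
for k in range(4):
  s=arm.get_image("scene").astype(int); 
  if prev is not None: print("diff",np.abs(s-prev)[200:300,350:450].mean().round(2),np.abs(s-prev)[320:390,20:150].mean().round(2))
  prev=s
arm.get_image("top");c=arm.calibration("wrist");arm.get_image("wrist")
for cam in("scene","wrist","top"):
  cc=c if cam=="wrist" else None
  print(cam,"exp",proj(cam,(.477,.320,.209),cc).round(0),proj(cam,(.477,.320,.092),cc).round(0),[(q,round(x["conf"],2),(np.array(x["point"])*[640,400]).round(0).tolist()) for q in("basket_hump","hook_seat","basket") for x in arm.place_of(cam,q)[:1]])
print([(round(x["conf"],2),at("top",x["point"],.08).round(3).tolist()) for x in arm.place_of("top","leg_mid")])
print(arm.observe()["clock"],arm.observe()["force"])
E
```

```text
diff 1.9 1.79
diff 1.88 1.78
diff 1.89 1.78
scene exp [401. 239.] [394. 266.] [('basket_hump', 0.97, [401.0, 240.0]), ('hook_seat', 0.94, [401.0, 239.0]), ('basket', 0.63, [392.0, 266.0])]
wrist exp [321. 153.] [321. 138.] [('basket_hump', 0.95, [321.0, 153.0]), ('hook_seat', 0.81, [322.0, 154.0]), ('basket', 0.57, [324.0, 139.0])]
top exp [194. 210.] [208. 216.] [('basket_hump', 0.92, [192.0, 208.0]), ('hook_seat', 0.69, [196.0, 211.0]), ('basket', 0.87, [212.0, 216.0])]
[(0.85, [0.302, -0.248, 0.08]), (0.79, [0.698, -0.199, 0.08]), (0.59, [0.54, -0.291, 0.08])]
37.95 [ 0.11680604  0.16452313 -0.19177466]
```

The basket is hanging still at the seat and the leg is in the tray, so I'm handing in.

```bash
python3 -c "
from cell import arm
print(arm.sign_off())"
```

```text
the job is handed in; nothing more can be done
None
```

I handed the job in at about 38 s: the ivory leg stands in the green tray and the pink basket hangs still on the red hook by its hump; sign-off gave no verdict, and I made no final check on the carton, cup or flanges.

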